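Sort the frame corner samples back into their profile trays

ROBOT

A 7-joint arm with a two-finger parallel gripper is mounted at the origin on the work surface. World frame = base frame: x ahead of the robot, y to its left, z up, the work surface at z = 0. Lengths are in m, angles in rad, forces in N, time in s.
With the tool pointing down it reaches from about 0.4 to 0.85 m from the base axis. Payload 10.4 kg.
Tool frame: the origin (TCP) lies at the very end of the fingers, on their centre line; the grasp point (between the pads) lies 19 mm behind it; z points along the fingers, y is the direction in which the jaws open and shut (so a half turn about z gives the same grasp; the last joint's range is limited). The gripper opens to 87 mm and grips with 3 to 60 N. Pads are 19 mm wide; open, the fingers measure 117 mm over their backs; the gripper's body (75 mm by 190 mm) begins 51 mm behind the grasp point.
Start: joints at [-1.14, 0.332, -0.065, 1.46, 0.022, 1.35, -0.088], TCP at [0.274, 0.562, 0.223] pointing down, gripper open.
Joint ranges: [-2.6, 2.6], [-0.5, 2.12], [-1.47, 1.34], [0.16, 2.42], [-1.27, 4.41], [0.06, 2.06], [-2.6, 2.6]. Speed limits (rad/s): [2.22, 2.22, 2.79, 2.79, 3.14, 3.14, 3.14].

INTERFACE

Orientations are given as a unit quaternion [x, y, z, w].
In Python, from bench import r, eyes, job gives the robot as it stands. The module is installed in compiled form; this text tells all that it offers.
- The arm moves only by the tool play_rows, never from a script. Its argument "motion" is a list of rows, each a list of 7 numbers: the shift along the tool's x, y, z as a fraction of full scale, then the turn, a rotation vector about the tool's x, y, z as a fraction of full scale, then the opening in per cent of the stroke, from 0 (shut) to 100 (fully open). A call has 1 to 5 rows; each row is the pose to reach, as a shift and turn from the pose commanded when the call began, along the tool's axes at that moment; what a row does not reach only later rows make up. Full scale, the value 1, is 0.2 m for a shift and 90 degrees for a turn. A row lasts 1/8 s, in which the tool goes at most 62.5 mm and 10.7 degrees, less where a joint would pass 70% of its speed; a pose out of reach is approached as far as the arm can. A call with a number of a shift or a turn outside -1 to 1 is refused whole. A call with a gripper value outside its range is refused whole. The fingers move at their own pace and stop on an object; "squeeze" is the grip in N (left out, the last holds). Time passes only in rows, so rows that repeat a pose let the fingers close. It gives the time, the measured TCP pose, the force and the opening at its end, in the units of the state.
- r.read_state(): the state, without advancing time (a new reading comes with each control period).
- eyes.camera(name): name is "side" or "top" or "wrist"; returns a dict with "image" (384x512x3 uint8, red, green, blue), "mtx" (3x3 intrinsics, pixels), "R" (3x3) and "t" (3): a world point X has camera coordinates R X + t. Camera axes: x right, y down, z forward; pixel columns grow to the right and rows downward; lengths in m; the calibration is good to about 2 mm. A picture is of the moment at which its call begins. There is no depth.
- job.close_job(): hands the job in, once; it reports no verdict.
Trained networks look in a picture, given as the dict that the camera call returned (one of the last four; its "shot" number tells which), for a name from the list of things; names that differ only in an ending like _2 or _b are one class to them, and where a whole thing is asked for, a point or a joint stands for the part that bears it (a point fixed in the world has none). Each returns a list of dicts, best first, with "p" (0 to 1); they miss things now and then, are a little off and sometimes report something else, mostly with a low value. They report only what shows in the picture. A call takes as long as a camera call.
- eyes.regions_of(picture, label): "region" (384x512 bool, what is visible of it) and "xy" ([column, row] in pixels, amid what is visible of it).
- eyes.landmark_of(picture, label): "xy" ([column, row] in pixels: a listed point, or the origin of a listed thing).
The state is a dict: "time": time; "joint_positions": joint angles; "joint_vel": joint speeds; "joint_torque": joint torques, N m; "ee_pos": TCP position; "eef_rot": TCP orientation; "ft_force": force on the tool from outside, world axes, zero at the start; "torque": the same for the moment, N m; "width": finger opening in m.
Only numpy, scipy, OpenCV 4.12 (cv2) and the standard library are available. Lean on these libraries where they do the work, as an engineer would, in place of code of your own. Each camera call takes 0.05 s, during which the arm holds its last target. There are 200 camera calls.

TASK

A customer has chosen a frame and left four moulding corner samples on the bench. Put each one back into the tray of its own profile, shown by the bare offcut glued on the tray's end: both narrow ones in the narrow tray, the wide one in the wide tray and the deep one in the deep tray, each lying face up, flat on the tray's floor and not on top of another. Set them down rather than dropping them, and do not push the tape roll, tape gun or staple gun aside.

Things in the scene. Friction and masses are not known exactly. Their poses are not given: they have to be found in the camera images.
- narrow_dark_mid (a point): Loose frame corner, L of two equal 80 mm legs (mm), face up. NARROW, dark wood: square section 16 wide, 16 high. 20-110 g. Point: on one leg, 58 from the outer corner, mid-width, 8 above the underside. x: along this leg to its free end; y: across it, to the side the other leg points; z up. In these axes the outer corner is at (-58,-8), the centre of the 80x80 outline at (-18,32).
- narrow_pale_mid (a point): Loose frame corner, L of two equal 80 mm legs (mm), face up. NARROW, pale wood: square section 16 wide, 16 high. 20-110 g. Point: on one leg, 58 from the outer corner, mid-width, 8 above the underside. x: along this leg to its free end; y: across it, to the side the other leg points; z up. In these axes the outer corner is at (-58,-8), the centre of the 80x80 outline at (-18,32).
- wide_mid (a point): Loose frame corner, L of two equal 80 mm legs (mm), face up. WIDE, brown: 38 wide, hollow face (20, 14, then 17 high inside). 20-110 g. Point: on one leg, 58 from the outer corner, mid-width, 10 above the underside. x: along this leg to its free end; y: across it, to the side the other leg points; z up. In these axes the outer corner is at (-58,-19), the centre of the 80x80 outline at (-18,21).
- deep_mid (a point): Loose frame corner, L of two equal 80 mm legs (mm), face up. DEEP box, dark wood: 24 wide, 46 high (inner 15 is 40 high). 20-110 g. Point: on one leg, 58 from the outer corner, mid-width, 23 above the underside. x: along this leg to its free end; y: across it, to the side the other leg points; z up. In these axes the outer corner is at (-58,-12), the centre of the 80x80 outline at (-18,28).
- tray_narrow: Fixed plywood tray for the NARROW profile, green floor 4 mm above the bench, inside 200 (x) by 122 (y) mm, lip 4 thick, 14 above the bench. On a ledge past its +x end (away from the robot) a bare 100 mm offcut shows its profile: square, 16 wide, 16 high. Trays differ only in this. Origin on the bench under the centre of the inside.
- tray_deep: Fixed plywood tray for the DEEP profile, green floor 4 mm above the bench, inside 200 (x) by 122 (y) mm, lip 4 thick, 14 above the bench. On a ledge past its +x end (away from the robot) a bare 100 mm offcut shows its profile: tall, 24 wide, 46 high. Trays differ only in this. Origin on the bench under the centre of the inside.
- tray_wide: Fixed plywood tray for the WIDE profile, green floor 4 mm above the bench, inside 200 (x) by 122 (y) mm, lip 4 thick, 14 above the bench. On a ledge past its +x end (away from the robot) a bare 100 mm offcut shows its profile: low, hollow, 38 wide, 20 high. Trays differ only in this. Origin on the bench under the centre of the inside.
- tape_roll: Bystander: roll of off-white paper tape lying flat, 110 mm outside, 76 mm core, 25 mm high. Origin at the centre of its underside.
- tape_gun: Bystander: yellow hand tape applicator lying flat, about 255 mm long (along its y; the handle points to its -y), 100 mm across the round head, 38 mm high. Origin under the centre of the round head.
- staple_gun: Bystander: black hand staple gun lying on its side, 165 mm long (its x), 128 mm across (its y), 32 mm high. Origin at the centre of its underside.

How it is judged:
By the outcome, as a careful person would: the job done as asked, in the order asked, and still so for the second after the job is handed in, with the robot touching nothing.
It also fails if it takes over 115 s, if anything falls off the work surface, if the arm or the gripper's body presses on something with over 40 N, if the wrist force passes 120 N, or if a joint passes its speed limit or range.

## Working session

There is one attempt and no reset: what is moved stays moved. The work goes in short steps, Python scripts to look and compute and a tool call to move; the robot and the scene stay as the last step left them, time stands still between calls to the robot, and variables do not carry over. Pictures are saved under pics/ and viewed, about 12 in all and at most 16, crops included, and the job is handed in when it is done.

Besides the shell and the picture viewer there is one more tool, called after ">>>" as name(argument=value, ...), one argument or row to a line, values as JSON. play_rows: Moves the arm, as the interface text tells. Shift numbers are shares of 0.2 m and turn numbers shares of 90 degrees, none past 1 either way. Its arguments: {"type":"object","properties":{"motion":{"type":"array","items":{"type":"array","items":{"type":"number"}}},"squeeze":{"type":"number"}},"required":["motion"]}

```bash
mkdir -p pics
cat > h.py <<'E'
import numpy as np, cv2
from scipy.spatial.transform import Rotation as Rn
from bench import r, eyes, job
def save(img,n): cv2.imwrite('pics/'+n, cv2.cvtColor(img,cv2.COLOR_RGB2BGR))
def ray(P,uv,z):
    d=np.linalg.inv(P['mtx'])@np.array([uv[0],uv[1],1.]); c=-P['R'].T@P['t']; d=P['R'].T@d
    return c+d*(z-c[2])/d[2]
def proj(P,X):
    q=P['mtx']@(P['R']@np.asarray(X,float)+P['t']); return q[:2]/q[2]
E
python3 - <<'E'
from h import *
s=r.read_state(); print({k:np.round(v,3) for k,v in s.items()})
T=eyes.camera('top');S=eyes.camera('side')
save(np.vstack([T['image']]),'top0.png');save(S['image'],'side0.png')
print(-T['R'].T@T['t'],-S['R'].T@S['t'])
for n,z in dict(narrow_dark_mid=.008,narrow_pale_mid=.008,wide_mid=.01,deep_mid=.023,tray_narrow=0,tray_deep=0,tray_wide=0,tape_roll=0,tape_gun=0,staple_gun=0).items():
  for nm,P in (('T',T),('S',S)):
    for d in eyes.landmark_of(P,n)[:3]: print(n,nm,round(d['p'],2),np.round(d['xy']),np.round(ray(P,d['xy'],z),3))
E
```

```text
{'time': np.float64(0.0), 'joint_positions': array([-1.14 ,  0.333, -0.065,  1.461,  0.022,  1.35 , -0.089]), 'joint_vel': array([ 0.001,  0.   , -0.002, -0.001, -0.   , -0.002,  0.   ]), 'joint_torque': array([-1.0000e-03, -6.2326e+01,  2.4000e-02, -3.8990e+01, -6.1000e-02,
        4.0000e-02,  0.0000e+00]), 'ee_pos': array([0.274, 0.561, 0.222]), 'eef_rot': array([ 0.225,  0.974, -0.001, -0.   ]), 'ft_force': array([ 0.564, -0.351, -0.072]), 'torque': array([-0.049, -0.001,  0.001]), 'width': np.float64(0.087)}
[ 0.35127668 -0.00280476  1.49229481] [ 0.20828831 -1.15306817  0.77917345]
narrow_dark_mid T 0.65 [332. 234.] [ 0.406 -0.268  0.008]
narrow_dark_mid S 0.74 [232. 272.] [ 0.411 -0.291  0.008]
narrow_pale_mid T 0.71 [164. 238.] [0.408 0.283 0.008]
narrow_pale_mid T 0.58 [157. 196.] [0.545 0.306 0.008]
narrow_pale_mid S 0.49 [185. 169.] [0.402 0.279 0.008]
wide_mid T 0.66 [158. 196.] [0.545 0.302 0.01 ]
wide_mid S 0.57 [226. 159.] [0.552 0.299 0.01 ]
wide_mid S 0.44 [183. 165.] [0.401 0.311 0.01 ]
deep_mid T 0.89 [342. 195.] [ 0.532 -0.307  0.023]
deep_mid S 0.91 [282. 260.] [ 0.537 -0.306  0.023]
tray_narrow T 0.96 [294. 200.] [ 0.522 -0.148  0.   ]
tray_narrow S 0.58 [253. 232.] [ 0.514 -0.138  0.   ]
tray_deep T 0.81 [249. 190.] [0.558 0.001 0.   ]
tray_deep S 0.71 [255. 204.] [ 0.566 -0.002  0.   ]
tray_wide T 0.9 [206. 196.] [0.541 0.145 0.   ]
tray_wide T 0.64 [249. 187.] [ 0.569 -0.     0.   ]
tray_wide S 0.8 [237. 182.] [0.55  0.145 0.   ]
tray_wide S 0.2 [231. 272.] [ 0.409 -0.283  0.   ]
tape_roll T 0.74 [397. 188.] [ 0.55  -0.493  0.   ]
tape_roll S 0.82 [323. 316.] [ 0.564 -0.495  0.   ]
tape_roll S 0.39 [224. 141.] [0.592 0.469 0.   ]
tape_gun T 0.87 [225. 127.] [0.779 0.076 0.   ]
tape_gun S 0.71 [309. 178.] [0.785 0.086 0.   ]
staple_gun T 0.91 [104. 187.] [0.584 0.486 0.   ]
staple_gun S 0.88 [222. 140.] [0.588 0.485 0.   ]
```

Run:
```python
import cv2
a=cv2.imread('pics/top0.png')[90:290,60:460]; cv2.imwrite('pics/top0c.png',cv2.resize(a,(800,400),interpolation=cv2.INTER_CUBIC))
a=cv2.imread('pics/side0.png')[110:360,110:410]; cv2.imwrite('pics/side0c.png',cv2.resize(a,(720,600),interpolation=cv2.INTER_CUBIC))
```

```text
(no output)
```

View pics/top0c.png

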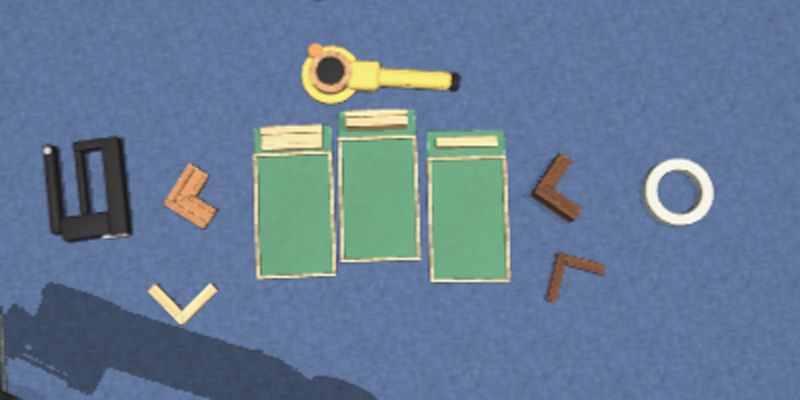

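View pics/side0c.png

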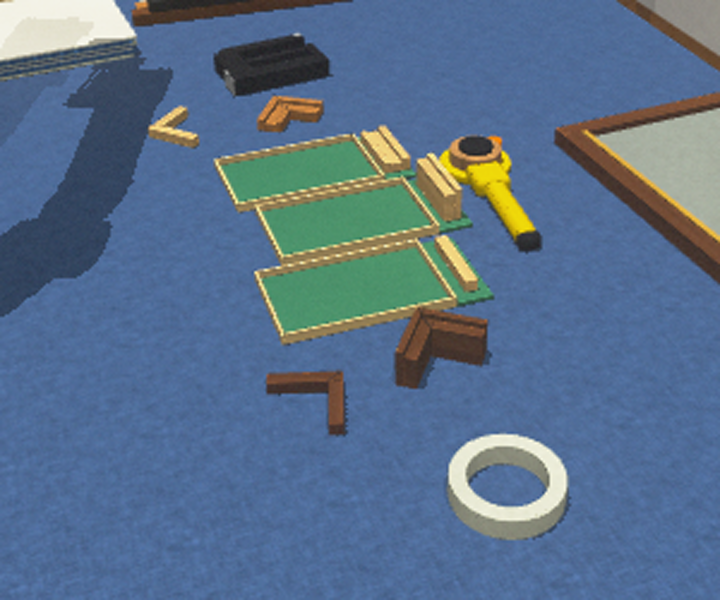

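The top picture shows pale narrow at about (152,243) full-image pixels, wide at (155,190), deep at (338,185) and dark narrow at (344,228). The trays from left to right are wide, deep and narrow, and the offcuts match that. Next I fit the poses from both views.

```bash
cat >> h.py <<'E'
from scipy.optimize import minimize
# prisms of an L seen from outer corner (0,0), legs +x,+y: (inner offset a0..a1, height)
PROF=dict(narrow=[(0,16,16)],wide=[(0,12,20),(12,26,14),(26,38,17)],deep=[(0,9,46),(9,24,40)])
MIDY=dict(narrow=8,wide=19,deep=12)
def boxes(kind):
    o=[]
    for a,b,h in PROF[kind]: o+=[(a,80,a,b,h),(a,b,a,80,h)]
    return o
def sil(P,kind,p,z0=0.,up=4):
    x,y,th=p; c,s=np.cos(th),np.sin(th); m=np.zeros((384*up,512*up),np.uint8)
    for x0,x1,y0,y1,h in boxes(kind):
        C=np.array([[X,Y,Z] for X in (x0,x1) for Y in (y0,y1) for Z in (0,h)])*1e-3
        W=np.c_[x+c*C[:,0]-s*C[:,1],y+s*C[:,0]+c*C[:,1],z0+C[:,2]]
        q=(P['mtx']@(P['R']@W.T+P['t'][:,None])); q=((q[:2]/q[2]).T+.5)*up
        cv2.fillConvexPoly(m,cv2.convexHull((q*16).astype(np.int32)),255,shift=4)
    return cv2.resize(m,(512,384),interpolation=cv2.INTER_AREA)/255.
def fit(views,kind,xy,z0=0.):
    """views: list of (P,mask). returns best (x,y,th of outer corner), IoU"""
    def cost(p): 
        t=0
        for P,M in views:
            S=sil(P,kind,p,z0); t+=1-np.minimum(S,M).sum()/np.maximum(S,M).sum()
        return t/len(views)
    best=None
    for th in np.arange(0,2*np.pi,np.pi/6):
        o=np.array([[np.cos(th),-np.sin(th)],[np.sin(th),np.cos(th)]])@[.03,.03]
        p=np.array([xy[0]-o[0],xy[1]-o[1],th]); c=cost(p)
        if best is None or c<best[0]: best=(c,p)
    p=best[1]
    for sc in (.01,.004):
        sim=np.vstack([p]+[p+d for d in np.diag([sc,sc,sc*20])])
        p=minimize(cost,p,method='Nelder-Mead',options=dict(initial_simplex=sim,xatol=2e-4,fatol=1e-4,maxfev=120)).x
    return p,1-cost(p)
KIND=dict(narrow_dark_mid='narrow',narrow_pale_mid='narrow',wide_mid='wide',deep_mid='deep')
def grasp(kind,p,leg,d):
    """grasp point (xy) on leg 0 (along th) or 1 (th+90), d mm from corner; yaw of leg axis"""
    x,y,th=p; m=MIDY[kind]; L=np.array([d,m] if leg==0 else [m,d])*1e-3
    c,s=np.cos(th),np.sin(th); return np.array([x+c*L[0]-s*L[1],y+s*L[0]+c*L[1]]),th+leg*np.pi/2
def move(pos,yaw,cur=None):
    """shift/turn numbers from current (measured) pose to tcp pos with tool x axis along yaw (mod 180), tool down"""
    s=r.read_state(); p0,R0=(np.array(s['ee_pos']),Rn.from_quat(s['eef_rot'])) if cur is None else cur
    bst=None
    for k in (0,np.pi):
        a=yaw+k; M=Rn.from_matrix(np.array([[np.cos(a),np.sin(a),0],[np.sin(a),-np.cos(a),0],[0,0,-1]]))
        rv=(R0.inv()*M).as_rotvec()
        if bst is None or np.linalg.norm(rv)<np.linalg.norm(bst[0]): bst=(rv,M)
    sh=R0.inv().apply(np.asarray(pos)-p0)/.2
    return np.round(np.r_[sh,bst[0]/(np.pi/2)],3),(np.asarray(pos,float),bst[1])
E
python3 - <<'E'
from h import *
import json
s=r.read_state(); print('tool x yaw',np.degrees(np.arctan2(*Rn.from_quat(s['eef_rot']).as_matrix()[[1,0],0])))
T=eyes.camera('top');S=eyes.camera('side')
g=dict(narrow_dark_mid=(.42,-.27),narrow_pale_mid=(.40,.3),wide_mid=(.55,.3),deep_mid=(.54,-.3))
ov=T['image'].copy(); out={}
for n,k in KIND.items():
    V=[]
    for P in (T,S):
        c=[d for d in eyes.regions_of(P,n) if np.linalg.norm(ray(P,d['xy'],.01)[:2]-g[n])<.07]
        if c: V.append((P,c[0]['region'].astype(float)))
    p,i=fit(V,k,ray(V[0][0],[np.nonzero(V[0][1])[1].mean(),np.nonzero(V[0][1])[0].mean()],.01)[:2])
    print(n,len(V),[int(v[1].sum()) for v in V],np.round(p[:2],4),round(np.degrees(p[2]),1),'IoU',round(i,2)); out[n]=list(p)
    for v in V[:1]:
        e=(sil(T,k,p)>.5).astype(np.uint8); cs,_=cv2.findContours(e,0,2); cv2.drawContours(ov,cs,-1,(255,0,255),1)
# trays: green floor + min area rect
hsv=cv2.cvtColor(T['image'],cv2.COLOR_RGB2HSV); gm=cv2.inRange(hsv,(60,60,60),(85,255,255)); gm=cv2.morphologyEx(gm,cv2.MORPH_OPEN,np.ones((3,3)))
for c in cv2.findContours(gm,0,2)[0]:
    if cv2.contourArea(c)>1500:
        w=np.array([ray(T,q[0],.004)[:2] for q in c]); b=cv2.minAreaRect((w*1000).astype(np.float32)); print('tray',np.round(b[0],1),np.round(b[1],1),round(b[2],1))
for n in ('tray_narrow','tray_wide','tray_deep'):
    d=eyes.regions_of(T,n)[0]; print(n,d['xy'])
json.dump(out,open('est.json','w'))
save(cv2.resize(ov[90:290,60:460],(800,400),interpolation=cv2.INTER_CUBIC),'fit0.png')
E
```

```text
tool x yaw 153.99964859508324
narrow_dark_mid 2 [242, 407] [ 0.4634 -0.291 ] 163.8 IoU 0.84
narrow_pale_mid 2 [233, 207] [0.3611 0.3259] 313.6 IoU 0.84
wide_mid 2 [406, 284] [0.5614 0.3577] 237.0 IoU 0.86
deep_mid 2 [442, 867] [ 0.559  -0.2517] 235.2 IoU 0.89
tray [ 525.1 -148.2] [118.9 194.1] 88.4
tray [540.3 141.2] [196.3 118.4] 1.0
tray [ 5.635e+02 -1.000e-01] [195.9 118.6] 0.2
tray_narrow [294.7, 192.6]
tray_wide [103.7, 189.9]
tray_deep [250.0, 183.7]
```

View pics/fit0.png

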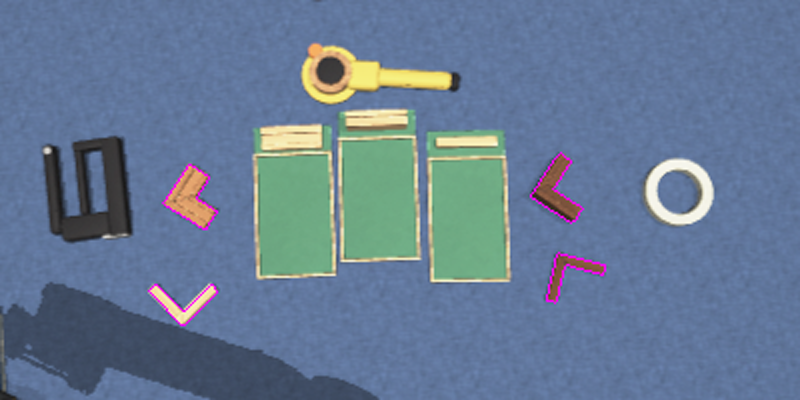

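Run:
```python
from h import *
import json
E=json.load(open('est.json'))
for n,leg,d in (('narrow_pale_mid',0,42),('narrow_dark_mid',0,42),('wide_mid',1,58),('deep_mid',1,50)):
    g,yaw=grasp(KIND[n],E[n],leg,d); print(n,np.round(g,4),round(np.degrees(yaw),1))
    if 'pale' in n: print(move([*g,.13],yaw)[0])
```

```text
narrow_pale_mid [0.3959 0.301 ] 313.6
[-1.119 -0.905  0.463  0.    -0.     0.227]
narrow_dark_mid [ 0.4208 -0.287 ] 163.8
wide_mid [0.5997 0.3102] 327.0
deep_mid [ 0.5932 -0.29  ] 325.2
```

>>> play_rows(
  motion=[
    [-0.3,-0.24,0.1,0,0,0.06,46],
    [-0.6,-0.48,0.2,0,0,0.12,46],
    [-0.8,-0.7,0.3,0,0,0.18,46],
    [-0.95,-0.9,0.4,0,0,0.227,46],
    [-0.95,-0.9,0.4,0,0,0.227,46],
  ],
  squeeze=30,
)

```text
time: 2.38
ee_pos: [0.3666, 0.3129, 0.1416]
eef_rot: [0.397, 0.918, -0.001, -0.0]
ft_force: [1.7, 0.8, -1.1]
width: 0.0455
```

```bash
cat >> h.py <<'E'
import json,sys
def refine(n,leg,d,zt,zh,pic=None):
    """wrist look: fit L, print move to grasp (zt) and to hover"""
    E=json.load(open('est.json')); W=eyes.camera('wrist'); k=KIND[n]
    c=proj(W,[*grasp(k,E[n],leg,d)[0],.01]); ds=eyes.regions_of(W,n)
    print('expect px',np.round(c),[(round(x['p'],2),np.round(x['xy'])) for x in ds])
    if pic: save(W['image'],pic)
    if not ds: return
    M=ds[0]['region'].astype(float); e=E[n]
    def cost(p):
        S=sil(W,k,p,up=2); S[M.shape[0]:]=0; return 1-np.minimum(S,M).sum()/np.maximum(S,M).sum()
    p=np.array(e)
    for sc in (.008,.003): p=minimize(cost,p,method='Nelder-Mead',options=dict(initial_simplex=np.vstack([p]+[p+q for q in np.diag([sc,sc,sc*20])]),xatol=1e-4,fatol=1e-4,maxfev=120)).x
    print('was',np.round(e,4),'now',np.round(p,4),'IoU',round(1-cost(p),3))
    if pic:
        ov=W['image'].copy()
        for q,col in ((e,(255,255,0)),(p,(255,0,255))):
            cs,_=cv2.findContours((sil(W,k,q)>.5).astype(np.uint8),0,2); cv2.drawContours(ov,cs,-1,col,1)
        save(ov,pic)
    E[n+'_w']=list(p); json.dump(E,open('est.json','w'))
    g,yaw=grasp(k,p,leg,d); print('grasp',np.round(g,4),round(np.degrees(yaw),1),'move',move([*g,zt],yaw)[0],'ee',np.round(r.read_state()['ee_pos'],4))
E
python3 -c "
from h import *
refine('narrow_pale_mid',0,42,.003,0,'w1.png')"
```

```text
expect px [262. 216.] [(0.64, array([282., 187.]))]
was [0.3611 0.3259 5.4729] now [0.363  0.3276 5.4813] IoU 0.851
grasp [0.3979 0.3029] 314.1 move [-0.146  0.078  0.694 -0.001  0.    -0.008] ee [0.3665 0.3136 0.1419]
```

View pics/w1.png

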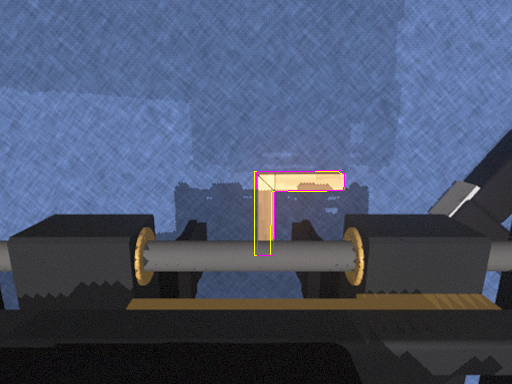

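The wrist view shows the pale L at (257–343, 173–255). The fit outlines sit on it and the leg to grip runs between the jaws. I descend.

>>> play_rows(
  motion=[
    [-0.146,0.07,0.2,0,0,-0.005,46],
    [-0.146,0.07,0.42,0,0,-0.005,46],
    [-0.146,0.07,0.6,0,0,-0.005,46],
    [-0.146,0.07,0.69,0,0,-0.005,46],
    [-0.146,0.07,0.69,0,0,-0.005,46],
  ],
)

```text
time: 3.1
ee_pos: [0.3952, 0.3058, 0.0037]
eef_rot: [0.39, 0.921, -0.001, -0.001]
ft_force: [-0.2, 0.9, 0.2]
width: 0.0399
```

>>> play_rows(
  motion=[
    [0,0,0,0,0,0,0],
    [0,0,0,0,0,0,0],
    [0,0,0,0,0,0,0],
    [0,0,0,0,0,0,0],
  ],
  squeeze=30,
)

```text
time: 3.6
ee_pos: [0.3964, 0.3056, 0.0052]
eef_rot: [0.391, 0.921, 0.001, 0.0]
ft_force: [-0.9, -0.5, 5.9]
width: 0.016
```

>>> play_rows(
  motion=[
    [0,0,-0.05,0,0,0,0],
    [0,0,-0.2,0,0,0,0],
    [0,0,-0.4,0,0,0,0],
    [0,0,-0.4,0,0,0,0],
  ],
)

```text
time: 4.1
ee_pos: [0.3977, 0.3066, 0.0879]
eef_rot: [0.391, 0.921, 0.003, 0.001]
ft_force: [-0.5, -0.8, -0.1]
width: 0.0153
```

```bash
python3 -c "
from h import *
s=r.read_state();print(s['time'],np.round(s['ee_pos'],4),s['width'],np.degrees(np.arctan2(*Rn.from_quat(s['eef_rot']).as_matrix()[[1,0],0])),np.round(s['joint_positions'],2))
W=eyes.camera('wrist');S=eyes.camera('side')
save(np.hstack([W['image'][100:300],S['image'][100:300,100:388]]),'w2.png')"
```

```text
4.1 [0.3977 0.3066 0.0879] 0.015266416809615234 134.00694717123304 [-0.86  0.18  0.13  1.95 -0.03  1.01  0.04]
```

View pics/w2.png

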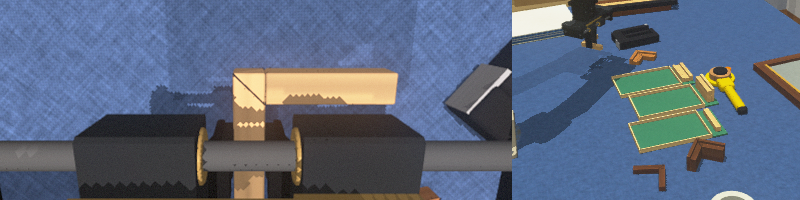

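The jaws hold the pale corner level. Next I carry it to the narrow tray.

```bash
cat >> h.py <<'E'
def go(x,y,z,yawdeg):
    m,_=move([x,y,z],np.radians(yawdeg)); print('move',m,'deg',np.round(m[3:]*90,1)); return m
E
python3 -c "
from h import *
go(.4717,-.1736,.06,178.4)"
```

```text
move [-1.984 -1.392  0.123  0.     0.    -0.493] deg [  0.    0.  -44.4]
```

>>> play_rows(
  motion=[
    [-0.15,-0.1,0,0,0,0,0],
    [-0.4,-0.28,0,0,0,0,0],
    [-0.65,-0.46,0,0,0,0,0],
    [-0.85,-0.6,0,0,0,0,0],
    [-0.99,-0.695,0,0,0,0,0],
  ],
)

```text
time: 4.82
ee_pos: [0.433, 0.0636, 0.0836]
eef_rot: [0.391, 0.92, -0.001, -0.001]
ft_force: [1.1, 0.4, 0.3]
width: 0.0156
```

>>> play_rows(
  motion=[
    [-0.25,-0.17,0,0,0,-0.1,0],
    [-0.5,-0.34,0,0,0,-0.2,0],
    [-0.75,-0.5,0,0,0,-0.3,0],
    [-0.9,-0.63,0,0,0,-0.4,0],
    [-0.99,-0.695,0.1,0,0,-0.49,0],
  ],
)

```text
time: 5.45
ee_pos: [0.4715, -0.1738, 0.0652]
eef_rot: [0.018, 1.0, -0.0, 0.0]
ft_force: [0.5, 1.1, 0.5]
width: 0.0156
```

>>> play_rows(
  motion=[
    [0,0,0,0,0,0,0],
    [0,0,0,0,0,0,0],
  ],
)

```text
time: 5.7
ee_pos: [0.4707, -0.1706, 0.0646]
eef_rot: [0.021, 1.0, 0.0, -0.001]
ft_force: [-0.3, 0.8, -0.4]
width: 0.0154
```

```bash
python3 -c "
from h import *
go(.4717,-.1736,.010,178.4); s=r.read_state();print(s['time'],np.round(s['ee_pos'],4),s['ft_force'],np.round(s['joint_positions'],2))
W=eyes.camera('wrist');S=eyes.camera('side')
save(np.hstack([W['image'][:384],cv2.resize(S['image'][200:296,200:296],(288,288))[:,:].repeat(1,0) if 0 else cv2.resize(S['image'][180:300,190:280],(288,384))]),'w3.png')"
```

```text
move [-0.006 -0.015  0.273  0.    -0.001 -0.009] deg [ 0.  -0.1 -0.8]
5.7 [ 0.4707 -0.1706  0.0646] [-0.2524188   0.75499685 -0.42696913] [-0.2   0.23  0.51  1.98 -0.14  0.96  1.9 ]
```

View pics/w3.png

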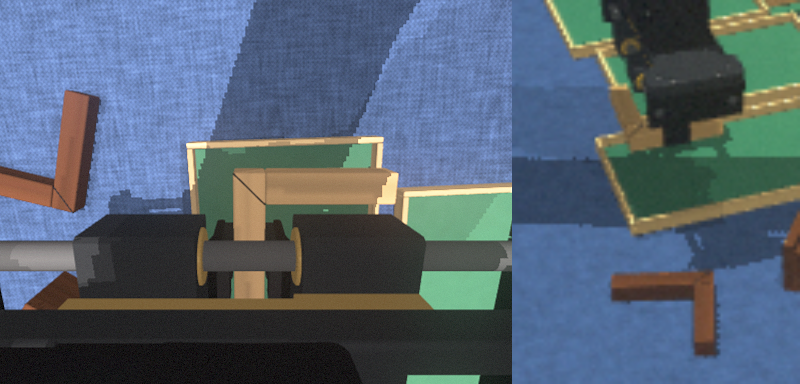

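The wrist view shows the near wall of the narrow tray, with inner corners at about (199,149) and (377,144). The piece is above it. I check the tray position from those corners.

```bash
python3 -c "
from h import *
W=eyes.camera('wrist')
for q in ((199,149),(377,144)): print(np.round(ray(W,q,.014),4))"
```

```text
[ 0.4272 -0.2004  0.014 ]
[ 0.4288 -0.0829  0.014 ]
```

>>> play_rows(
  motion=[
    [-0.02,-0.01,0.08,0,0,-0.008,0],
    [-0.02,-0.01,0.17,0,0,-0.008,0],
    [-0.02,-0.01,0.23,0,0,-0.008,0],
    [-0.02,-0.01,0.262,0,0,-0.008,0],
    [-0.02,-0.01,0.27,0,0,-0.008,0],
  ],
)

```text
time: 6.48
ee_pos: [0.4751, -0.1734, 0.011]
eef_rot: [0.014, 1.0, 0.0, -0.0]
ft_force: [-0.6, -0.6, -0.2]
width: 0.0155
```

>>> play_rows(
  motion=[
    [0,0,0.004,0,0,0,0],
    [0,0,0.008,0,0,0,0],
    [0,0,0.008,0,0,0,0],
  ],
)

```text
time: 6.85
ee_pos: [0.4754, -0.1734, 0.01]
eef_rot: [0.014, 1.0, 0.0, 0.0]
ft_force: [-0.6, -0.2, -1.3]
width: 0.0156
```

>>> play_rows(
  motion=[
    [0,0,0.006,0,0,0,0],
    [0,0,0.01,0,0,0,0],
    [0,0,0.01,0,0,0,0],
  ],
)

```text
time: 7.22
ee_pos: [0.4755, -0.1735, 0.0091]
eef_rot: [0.014, 1.0, 0.001, 0.0]
ft_force: [-7.3, 2.2, 21.7]
width: 0.0157
```

Contact with the floor. I open slightly and then lift.

>>> play_rows(
  motion=[
    [0,0,-0.005,0,0,0,24],
    [0,0,-0.005,0,0,0,29],
    [0,0,-0.005,0,0,0,29],
    [0,0,-0.15,0,0,0,29],
    [0,0,-0.4,0,0,0,35],
  ],
)

```text
time: 7.85
ee_pos: [0.4739, -0.1731, 0.0873]
eef_rot: [0.014, 1.0, 0.0, -0.002]
ft_force: [1.1, 0.0, -0.3]
width: 0.0281
```

```bash
python3 -c "
from h import *
E=json.load(open('est.json'))
g,yaw=grasp('narrow',E['narrow_dark_mid'],0,42); go(*g,.13,np.degrees(yaw))"
```

```text
move [ 0.25  -0.577 -0.213 -0.    -0.002  0.162] deg [-0.  -0.2 14.6]
```

>>> play_rows(
  motion=[
    [-0.03,-0.2,-0.1,0,0,0.08,46],
    [-0.07,-0.4,-0.21,0,0,0.16,46],
    [-0.1,-0.577,-0.21,0,0,0.16,46],
    [-0.1,-0.577,-0.21,0,0,0.16,46],
  ],
)

```text
time: 8.35
ee_pos: [0.4913, -0.2923, 0.1297]
eef_rot: [0.141, 0.99, -0.001, -0.0]
ft_force: [-0.7, 0.5, -0.9]
width: 0.0402
```

```bash
python3 -c "
from h import *
refine('narrow_dark_mid',0,42,.003,0,'w4.png')
T=eyes.camera('top')
d=eyes.regions_of(T,'narrow_pale_mid'); print([(x['p'],x['xy'],ray(T,x['xy'],.02)) for x in d])"
```

```text
expect px [231. 110.] [(0.96, array([226., 143.]))]
was [ 0.4634 -0.291   2.8594] now [ 0.4655 -0.2903  2.854 ] IoU 0.926
grasp [ 0.4229 -0.2861] 163.5 move [ 0.334 -0.081  0.631  0.    -0.001  0.005] ee [ 0.4917 -0.289   0.1292]
[(0.76, [305.1, 219.6], array([ 0.45362788, -0.18046906,  0.02      ])), (0.69, [154.8, 189.8], array([0.56593889, 0.31096211, 0.02      ]))]
```

View pics/w4.png

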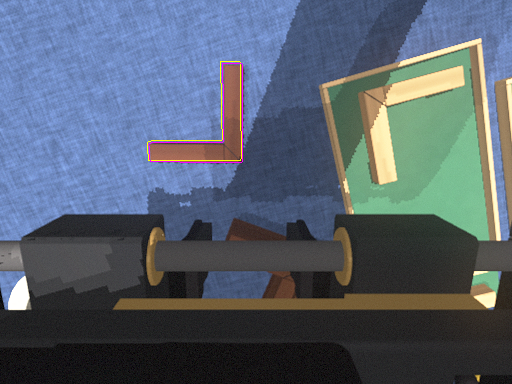

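The wrist view shows the dark narrow at (148–242, 62–160) with the outline matching. The pale one lies flat inside the narrow tray. I grasp the dark one.

>>> play_rows(
  motion=[
    [0.334,-0.03,0.1,0,0,0.005,46],
    [0.334,-0.081,0.3,0,0,0.005,46],
    [0.334,-0.081,0.5,0,0,0.005,46],
    [0.334,-0.081,0.62,0,0,0.005,46],
    [0.334,-0.081,0.628,0,0,0.005,46],
  ],
)

```text
time: 9.18
ee_pos: [0.4224, -0.285, 0.0029]
eef_rot: [0.142, 0.99, 0.001, -0.002]
ft_force: [-0.4, 0.5, 0.6]
width: 0.0397
```

>>> play_rows(
  motion=[
    [0,0,0,0,0,0,46],
    [0,0,0,0,0,0,0],
    [0,0,0,0,0,0,0],
    [0,0,0,0,0,0,0],
    [0,0,0,0,0,0,0],
  ],
)

```text
time: 9.8
ee_pos: [0.4235, -0.2866, 0.0044]
eef_rot: [0.143, 0.99, 0.0, 0.0]
ft_force: [-1.2, 1.2, 4.4]
width: 0.016
```

```bash
python3 -c "
from h import *
s=r.read_state();p=s['ee_pos'];E=json.load(open('est.json'))['narrow_dark_mid_w'];u=np.array([np.cos(E[2]),np.sin(E[2])])
print(p,s['width'],'d along',u@(p[:2]-E[:2]),'lat',np.cross(u,p[:2]-E[:2]))"
```

```text
[ 0.42352841 -0.28655872  0.00444691] 0.016033412793096183 d along 0.04125984349023228 lat 0.008307967422877132<string>:4: DeprecationWarning: Arrays of 2-dimensional vectors are deprecated. Use arrays of 3-dimensional vectors instead. (deprecated in NumPy 2.0)
```

>>> play_rows(
  motion=[
    [0,0,-0.05,0,0,0,0],
    [0,0,-0.2,0,0,0,0],
    [0,0,-0.4,0,0,0,0],
    [0,0,-0.4,0,0,0,0],
  ],
)

```text
time: 10.3
ee_pos: [0.425, -0.2876, 0.0872]
eef_rot: [0.143, 0.99, -0.0, 0.003]
ft_force: [-0.5, 0.4, 0.1]
width: 0.0155
```

```bash
python3 -c "
from h import *
go(.5745,-.1204,.06,178.4)"
```

```text
move [-0.479  1.014  0.139 -0.     0.003 -0.165] deg [ -0.    0.3 -14.8]
```

>>> play_rows(
  motion=[
    [-0.08,0.15,0,0,0,0,0],
    [-0.2,0.4,0,0,0,0,0],
    [-0.32,0.65,0,0,0,0,0],
    [-0.42,0.9,0.0,0,0,0,0],
    [-0.479,1,0.1,0,0,0,0],
  ],
)

```text
time: 10.92
ee_pos: [0.5743, -0.1181, 0.0644]
eef_rot: [0.141, 0.99, 0.001, 0.001]
ft_force: [0.0, -1.3, -0.6]
width: 0.0156
```

>>> play_rows(
  motion=[
    [0,0.01,0,0,0,-0.08,0],
    [0,0.014,0.03,0,0,-0.165,0],
    [0,0.014,0.03,0,0,-0.165,0],
    [0,0.014,0.03,0,0,-0.165,0],
  ],
)

```text
time: 11.42
ee_pos: [0.5724, -0.1193, 0.0581]
eef_rot: [0.016, 1.0, 0.0, -0.0]
ft_force: [0.4, 0.2, -0.8]
width: 0.0156
```

```bash
python3 -c "
from h import *
go(.5745,-.1204,.010,178.4)
W=eyes.camera('wrist');save(W['image'],'w5.png')"
```

```text
move [-0.011 -0.005  0.24   0.    -0.    -0.002] deg [ 0.  -0.  -0.2]
```

View pics/w5.png

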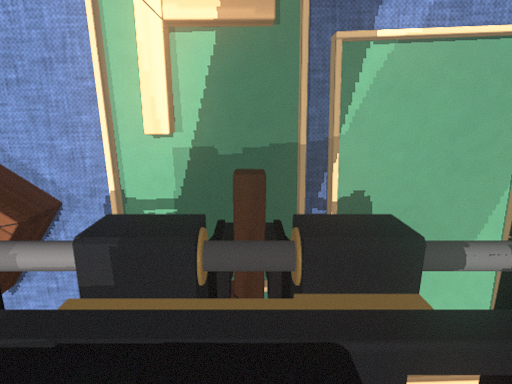

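>>> play_rows(
  motion=[
    [-0.011,-0.005,0.08,0,0,0,0],
    [-0.011,-0.005,0.16,0,0,0,0],
    [-0.011,-0.005,0.22,0,0,0,0],
    [-0.011,-0.005,0.237,0,0,0,0],
    [-0.011,-0.005,0.24,0,0,0,0],
  ],
)

```text
time: 12.1
ee_pos: [0.5747, -0.1203, 0.01]
eef_rot: [0.014, 1.0, 0.0, -0.0]
ft_force: [-0.7, -0.4, 0.6]
width: 0.0158
```

>>> play_rows(
  motion=[
    [0,0,0.005,0,0,0,0],
    [0,0,0.008,0,0,0,0],
    [0,0,0.008,0,0,0,0],
  ],
)

```text
time: 12.48
ee_pos: [0.5749, -0.1202, 0.0088]
eef_rot: [0.014, 1.0, 0.0, 0.0]
ft_force: [-0.9, 1.0, 0.4]
width: 0.0159
```

>>> play_rows(
  motion=[
    [0,0,0.003,0,0,0,0],
    [0,0,0.006,0,0,0,0],
    [0,0,0.006,0,0,0,0],
  ],
)

```text
time: 12.85
ee_pos: [0.5749, -0.1202, 0.0084]
eef_rot: [0.014, 1.0, 0.0, 0.0]
ft_force: [-4.9, 0.9, 11.6]
width: 0.0159
```

>>> play_rows(
  motion=[
    [0,0,-0.004,0,0,0,24],
    [0,0,-0.004,0,0,0,29],
    [0,0,-0.004,0,0,0,29],
    [0,0,-0.15,0,0,0,29],
    [0,0,-0.45,0,0,0,40],
  ],
)

```text
time: 13.48
ee_pos: [0.573, -0.1198, 0.0962]
eef_rot: [0.014, 1.0, -0.0, -0.003]
ft_force: [0.8, 0.2, 1.1]
width: 0.0297
```

```bash
python3 -c "
from h import *
E=json.load(open('est.json'))
g,yaw=grasp('wide',E['wide_mid'],1,58); h=g-.05*np.array([np.cos(np.radians(147)),np.sin(np.radians(147))]); print(h); go(*h,.15,147)"
```

```text
[0.64167811 0.28301589]
move [-2.860e-01  2.023e+00 -2.710e-01 -1.000e-03 -3.000e-03  3.490e-01] deg [-0.1 -0.3 31.4]
```

>>> play_rows(
  motion=[
    [-0.02,0.1,-0.15,0,0,0,50],
    [-0.05,0.35,-0.27,0,0,0,60],
    [-0.08,0.6,-0.27,0,0,0,69],
    [-0.11,0.85,-0.27,0,0,0,69],
    [-0.14,1,-0.27,0,0,0,69],
  ],
)

```text
time: 14.1
ee_pos: [0.6082, 0.0823, 0.1512]
eef_rot: [0.012, 1.0, 0.001, -0.0]
ft_force: [0.8, -0.2, 0.3]
width: 0.0595
```

>>> play_rows(
  motion=[
    [-0.03,0.28,0,0,0,0.1,69],
    [-0.06,0.55,0,0,0,0.2,69],
    [-0.09,0.8,0,0,0,0.3,69],
    [-0.146,1,0,0,0,0.349,69],
    [-0.146,1,0,0,0,0.349,69],
  ],
)

```text
time: 14.72
ee_pos: [0.6421, 0.2828, 0.1501]
eef_rot: [0.282, 0.959, 0.0, -0.001]
ft_force: [-0.4, -0.1, -0.6]
width: 0.0598
```

>>> play_rows(
  motion=[
    [0,0,0,0,0,0,69],
    [0,0,0,0,0,0,69],
  ],
)

```text
time: 14.98
ee_pos: [0.6433, 0.2764, 0.1516]
eef_rot: [0.285, 0.959, -0.0, 0.0]
ft_force: [1.0, -0.3, -0.0]
width: 0.0599
```

```bash
python3 -c "
from h import *
refine('wide_mid',1,58,.003,0,'w6.png')"
```

```text
expect px [253. 126.] [(0.98, array([244.,  92.]))]
was [0.5614 0.3577 4.1371] now [0.5634 0.3589 4.1354] IoU 0.981
grasp [0.6017 0.3113] 326.9 move [ 0.268  0.031  0.744  0.     0.    -0.   ] ee [0.6433 0.2769 0.1517]
```

View pics/w6.png

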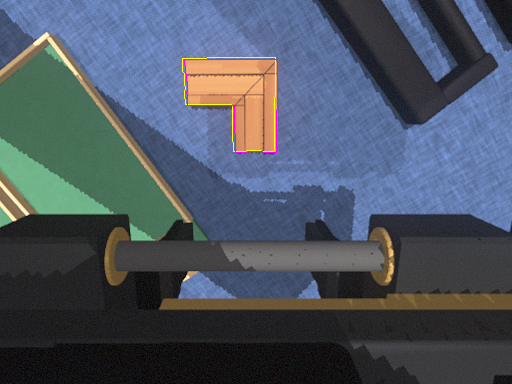

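The wrist view shows the wide corner at (183–276, 58–152) with the outline on its edges, and the staple gun well clear at columns 330 and up. I grasp it.

>>> play_rows(
  motion=[
    [0.2,0.031,0.1,0,0,0,69],
    [0.268,0.031,0.35,0,0,0,69],
    [0.268,0.031,0.58,0,0,0,69],
    [0.268,0.031,0.72,0,0,0,69],
    [0.268,0.031,0.74,0,0,0,69],
  ],
)

```text
time: 15.7
ee_pos: [0.6003, 0.3113, 0.0016]
eef_rot: [0.284, 0.959, -0.001, -0.001]
ft_force: [0.9, -0.1, 0.4]
width: 0.0601
```

>>> play_rows(
  motion=[
    [0,0,0,0,0,0,69],
    [0,0,0,0,0,0,30],
    [0,0,0,0,0,0,30],
    [0,0,0,0,0,0,30],
    [0,0,0,0,0,0,30],
  ],
  squeeze=40,
)

```text
time: 16.32
ee_pos: [0.6017, 0.3126, 0.004]
eef_rot: [0.284, 0.959, 0.0, 0.0]
ft_force: [-0.8, 0.0, 4.1]
width: 0.0377
```

```bash
python3 -c "
from h import *
s=r.read_state();p=s['ee_pos'];E=json.load(open('est.json'))['wide_mid_w'];a=E[2]+np.pi/2;u=np.array([np.cos(a),np.sin(a)]);v=p[:2]-E[:2]
print(p,s['width'],'d along',u@v,'lat',u[0]*v[1]-u[1]*v[0])"
```

```text
[0.60174362 0.31258679 0.00402245] 0.037733038941572275 d along 0.057357224591814165 lat -0.017889152116394382
```

>>> play_rows(
  motion=[
    [0,0,-0.05,0,0,0,30],
    [0,0,-0.2,0,0,0,30],
    [0,0,-0.45,0,0,0,30],
    [0,0,-0.45,0,0,0,30],
  ],
)

```text
time: 16.82
ee_pos: [0.604, 0.3135, 0.0985]
eef_rot: [0.284, 0.959, 0.003, 0.003]
ft_force: [0.1, 0.3, -0.9]
width: 0.0378
```

```bash
python3 -c "
from h import *
go(.562,.1256,.06,91)"
```

```text
move [-0.335 -0.903  0.187  0.005 -0.     0.622] deg [ 0.4 -0.  56. ]
```

>>> play_rows(
  motion=[
    [-0.05,-0.12,0,0,0,0.05,30],
    [-0.12,-0.35,0,0,0,0.15,30],
    [-0.2,-0.6,0,0,0,0.26,30],
    [-0.29,-0.8,0,0,0,0.37,30],
    [-0.335,-0.9,0,0,0,0.48,30],
  ],
)

```text
time: 17.45
ee_pos: [0.559, 0.1221, 0.0933]
eef_rot: [0.62, 0.784, -0.0, -0.0]
ft_force: [0.9, 0.7, -0.2]
width: 0.0372
```

>>> play_rows(
  motion=[
    [0,0,0.05,0,0,0.07,30],
    [0,0,0.12,0,0,0.142,30],
    [0,0,0.15,0,0,0.142,30],
    [0,0,0.15,0,0,0.142,30],
  ],
)

```text
time: 17.95
ee_pos: [0.5593, 0.1249, 0.063]
eef_rot: [0.7, 0.714, -0.0, -0.0]
ft_force: [-0.1, 0.0, -0.4]
width: 0.0376
```

```bash
python3 -c "
from h import *
go(.562,.1256,.010,91);s=r.read_state();print(s['ee_pos'],np.round(s['joint_positions'],2))
W=eyes.camera('wrist');save(W['image'],'w7.png')"
```

```text
move [ 0.003  0.014  0.265 -0.001  0.     0.002] deg [-0.1  0.   0.2]
[0.55929156 0.1249427  0.06303168] [-0.84  0.42  0.66  1.81 -0.3   1.02 -0.04]
```

View pics/w7.png

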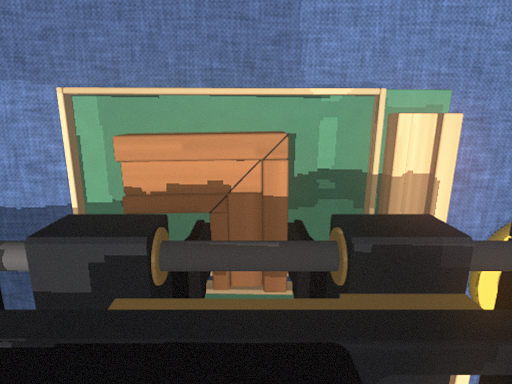

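The wide corner is over the wide tray (walls at columns 70–375), well inside. I lower it.

>>> play_rows(
  motion=[
    [0.003,0.012,0.08,0,0,0,30],
    [0.003,0.012,0.17,0,0,0,30],
    [0.003,0.012,0.235,0,0,0,30],
    [0.003,0.012,0.26,0,0,0,30],
    [0.003,0.012,0.265,0,0,0,30],
  ],
)

```text
time: 18.62
ee_pos: [0.562, 0.1255, 0.0101]
eef_rot: [0.701, 0.713, -0.0, -0.0]
ft_force: [-1.2, -0.3, -0.8]
width: 0.0375
```

>>> play_rows(
  motion=[
    [0,0,0.004,0,0,0,30],
    [0,0,0.007,0,0,0,30],
    [0,0,0.007,0,0,0,30],
  ],
)

```text
time: 19.0
ee_pos: [0.5622, 0.1258, 0.0092]
eef_rot: [0.701, 0.713, 0.0, 0.0]
ft_force: [0.1, 0.5, -0.2]
width: 0.0378
```

>>> play_rows(
  motion=[
    [0,0,0.005,0,0,0,30],
    [0,0,0.007,0,0,0,30],
    [0,0,0.007,0,0,0,30],
  ],
)

```text
time: 19.38
ee_pos: [0.5621, 0.1258, 0.008]
eef_rot: [0.701, 0.713, 0.0, -0.0]
ft_force: [-1.8, -0.3, 5.7]
width: 0.0378
```

>>> play_rows(
  motion=[
    [0,0,0,0,0,0,50],
    [0,0,0,0,0,0,58],
    [0,0,0,0,0,0,58],
    [0,0,-0.15,0,0,0,58],
    [0,0,-0.5,0,0,0,58],
  ],
)

```text
time: 20.0
ee_pos: [0.5603, 0.1253, 0.0991]
eef_rot: [0.701, 0.713, -0.002, -0.001]
ft_force: [1.7, 0.8, -0.2]
width: 0.0503
```

```bash
python3 -c "
from h import *
E=json.load(open('est.json'))
g,yaw=grasp('deep',E['deep_mid'],1,50); h=g-.06*np.array([np.cos(np.radians(145.2)),np.sin(np.radians(145.2))]); print(h); go(*h,.18,145.2)"
```

```text
[ 0.6424525  -0.32428915]
move [-2.256  0.368 -0.401 -0.003 -0.    -0.602] deg [ -0.3  -0.  -54.2]
```

>>> play_rows(
  motion=[
    [-0.1,0.03,-0.2,0,0,0,58],
    [-0.35,0.06,-0.4,0,0,0,58],
    [-0.6,0.09,-0.4,0,0,0,58],
    [-0.8,0.12,-0.4,0,0,0,58],
  ],
)

```text
time: 20.5
ee_pos: [0.5891, -0.0362, 0.1809]
eef_rot: [0.701, 0.713, 0.001, 0.0]
ft_force: [0.6, 0.5, 0.0]
width: 0.0503
```

>>> play_rows(
  motion=[
    [-0.25,0.04,0,0,0,0,55],
    [-0.5,0.08,0,0,0,0,55],
    [-0.8,0.12,0,0,0,0,55],
  ],
)

```text
time: 20.88
ee_pos: [0.6163, -0.1939, 0.1799]
eef_rot: [0.7, 0.714, 0.0, -0.0]
ft_force: [1.4, -0.1, 0.6]
width: 0.0479
```

>>> play_rows(
  motion=[
    [-0.25,0.04,0,0,0,-0.11,55],
    [-0.45,0.08,0,0,0,-0.22,55],
    [-0.656,0.128,0,0,0,-0.34,55],
    [-0.656,0.128,0,0,0,-0.46,55],
    [-0.656,0.128,0,0,0,-0.58,55],
  ],
)

```text
time: 21.5
ee_pos: [0.6433, -0.3251, 0.1794]
eef_rot: [0.315, 0.949, -0.0, -0.0]
ft_force: [0.4, 0.2, 0.1]
width: 0.048
```

>>> play_rows(
  motion=[
    [0,0,0,0,0,-0.02,55],
    [0,0,0,0,0,-0.02,55],
    [0,0,0,0,0,-0.02,55],
  ],
)

```text
time: 21.88
ee_pos: [0.6437, -0.324, 0.18]
eef_rot: [0.303, 0.953, 0.0, -0.0]
ft_force: [-0.7, -0.2, -0.6]
width: 0.0484
```

```bash
python3 -c "
from h import *
refine('deep_mid',1,50,.006,0,'w8.png')"
```

```text
expect px [246. 119.] [(0.95, array([242.,  86.]))]
was [ 0.559  -0.2517  4.1051] now [ 0.5627 -0.2501  4.0697] IoU 0.962
grasp [ 0.5956 -0.2897] 323.2 move [ 0.295  0.001  0.87   0.    -0.     0.018] ee [ 0.6437 -0.3239  0.18  ]
```

View pics/w8.png

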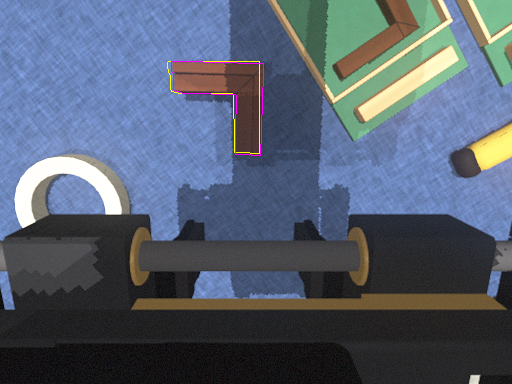

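The wrist view shows the deep corner at (168–262, 62–154) with its outline fitted. The tape roll and tray are clear of the jaws. I grasp it.

>>> play_rows(
  motion=[
    [0.2,0,0.05,0,0,0.01,55],
    [0.29,0,0.25,0,0,0.012,55],
    [0.293,0,0.5,0,0,0.012,55],
    [0.293,0,0.75,0,0,0.012,55],
    [0.293,0,0.85,0,0,0.012,55],
  ],
)

```text
time: 22.6
ee_pos: [0.5943, -0.2895, 0.0073]
eef_rot: [0.311, 0.95, 0.0, -0.002]
ft_force: [0.1, 0.5, 0.0]
width: 0.0478
```

>>> play_rows(
  motion=[
    [0,0,0.01,0,0,0,55],
    [0,0,0.01,0,0,0,15],
    [0,0,0.01,0,0,0,15],
    [0,0,0.01,0,0,0,15],
    [0,0,0.01,0,0,0,15],
  ],
)

```text
time: 23.22
ee_pos: [0.5963, -0.2906, 0.009]
eef_rot: [0.311, 0.95, 0.0, 0.001]
ft_force: [-1.1, 1.2, 6.1]
width: 0.0236
```

```bash
python3 -c "
from h import *
s=r.read_state();p=s['ee_pos'];q=json.load(open('est.json'))
for E in (q['deep_mid'],q['deep_mid_w']):
  a=E[2]+np.pi/2;u=np.array([np.cos(a),np.sin(a)]);v=p[:2]-E[:2]
  print(p,s['width'],'d along',u@v,'lat',u[0]*v[1]-u[1]*v[0])"
```

```text
[ 0.59629955 -0.29061716  0.00904616] 0.023610718133308044 d along 0.05288464287660362 lat -0.010690746834923038
[ 0.59629955 -0.29061716  0.00904616] 0.023610718133308044 d along 0.0511441860110378 lat -0.012305548469425151
```

>>> play_rows(
  motion=[
    [0,0,-0.05,0,0,0,15],
    [0,0,-0.2,0,0,0,15],
    [0,0,-0.45,0,0,0,15],
    [0,0,-0.45,0,0,0,15],
  ],
)

```text
time: 23.72
ee_pos: [0.5978, -0.2919, 0.1028]
eef_rot: [0.311, 0.95, -0.0, 0.004]
ft_force: [0.4, -0.3, -0.4]
width: 0.0235
```

```bash
python3 -c "
from h import *
go(.590,-.012,.065,90.2)"
```

```text
move [0.86  1.105 0.185 0.003 0.003 0.595] deg [ 0.3  0.3 53.6]
```

>>> play_rows(
  motion=[
    [0.08,0.1,0,0,0,0,15],
    [0.25,0.3,0,0,0,0,15],
    [0.4,0.5,0,0,0,0,15],
    [0.43,0.55,0,0,0,0,15],
  ],
)

```text
time: 24.22
ee_pos: [0.5914, -0.1461, 0.0973]
eef_rot: [0.308, 0.951, 0.001, -0.001]
ft_force: [-0.1, 0.0, -1.3]
width: 0.0236
```

>>> play_rows(
  motion=[
    [0.15,0.2,0,0,0,0.1,15],
    [0.3,0.4,0,0,0,0.2,15],
    [0.43,0.555,0,0,0,0.31,15],
    [0.43,0.555,0,0,0,0.42,15],
    [0.43,0.555,0,0,0,0.53,15],
  ],
)

```text
time: 24.85
ee_pos: [0.5874, -0.0107, 0.0977]
eef_rot: [0.671, 0.742, -0.0, -0.0]
ft_force: [1.3, -0.4, -1.7]
width: 0.0239
```

>>> play_rows(
  motion=[
    [0,0,0.05,0,0,0.065,15],
    [0,0,0.12,0,0,0.065,15],
    [0,0,0.15,0,0,0.065,15],
    [0,0,0.15,0,0,0.065,15],
  ],
)

```text
time: 25.35
ee_pos: [0.5872, -0.0108, 0.0675]
eef_rot: [0.705, 0.709, -0.0, -0.0]
ft_force: [-0.3, -0.5, -1.0]
width: 0.0235
```

```bash
python3 -c "
from h import *
go(.590,-.012,.015,90.2);s=r.read_state();print(s['ee_pos'])
W=eyes.camera('wrist');save(W['image'],'w9.png')"
```

```text
move [-0.006  0.014  0.262 -0.001  0.     0.001] deg [-0.1  0.   0.1]
[ 0.58723336 -0.01084588  0.06746807]
```

View pics/w9.png

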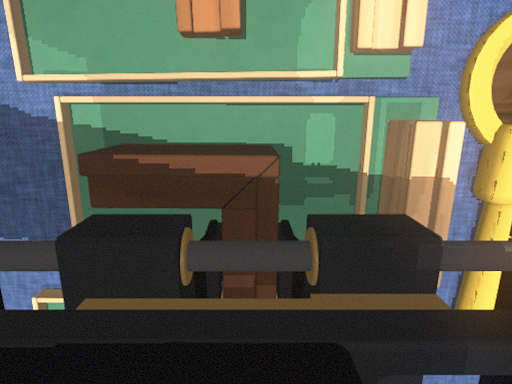

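>>> play_rows(
  motion=[
    [-0.005,0.01,0.08,0,0,0,15],
    [-0.005,0.01,0.17,0,0,0,15],
    [-0.005,0.01,0.235,0,0,0,15],
    [-0.005,0.01,0.258,0,0,0,15],
    [-0.005,0.01,0.262,0,0,0,15],
  ],
)

```text
time: 26.02
ee_pos: [0.5895, -0.0116, 0.0154]
eef_rot: [0.706, 0.708, -0.0, -0.0]
ft_force: [1.4, 0.4, -0.3]
width: 0.0238
```

>>> play_rows(
  motion=[
    [0,0,0.004,0,0,0,15],
    [0,0,0.007,0,0,0,15],
    [0,0,0.007,0,0,0,15],
  ],
)

```text
time: 26.4
ee_pos: [0.5897, -0.0114, 0.0145]
eef_rot: [0.706, 0.708, 0.0, 0.0]
ft_force: [0.4, 0.6, -0.9]
width: 0.0235
```

>>> play_rows(
  motion=[
    [0,0,0.004,0,0,0,15],
    [0,0,0.007,0,0,0,15],
    [0,0,0.007,0,0,0,15],
  ],
)

```text
time: 26.78
ee_pos: [0.5897, -0.0114, 0.013]
eef_rot: [0.706, 0.708, 0.0, -0.0]
ft_force: [-1.3, 0.2, 3.1]
width: 0.0235
```

>>> play_rows(
  motion=[
    [0,0,0.003,0,0,0,15],
    [0,0,0.003,0,0,0,15],
  ],
)

```text
time: 27.02
ee_pos: [0.5897, -0.0114, 0.013]
eef_rot: [0.706, 0.708, 0.0, -0.0]
ft_force: [-5.1, 1.2, 10.5]
width: 0.0234
```

Firm contact. I release, lift and move back towards the start for a clear view.

>>> play_rows(
  motion=[
    [0,0,-0.002,0,0,0,32],
    [0,0,-0.002,0,0,0,45],
    [0,0,-0.002,0,0,0,45],
    [0,0,-0.2,0,0,0,45],
    [0,0,-0.5,0,0,0,45],
  ],
)

```text
time: 27.65
ee_pos: [0.5884, -0.0114, 0.112]
eef_rot: [0.706, 0.709, -0.002, -0.001]
ft_force: [0.9, 0.5, -0.4]
width: 0.039
```

>>> play_rows(
  motion=[
    [0,0,-0.2,0,0,0,45],
    [0.1,0.2,-0.4,0,0,0,45],
    [0.4,0.3,-0.6,0,0,0,45],
    [0.7,0.4,-0.6,0,0,0,45],
    [1,0.5,-0.6,0,0,0,45],
  ],
)

```text
time: 28.28
ee_pos: [0.6858, 0.1792, 0.233]
eef_rot: [0.706, 0.708, 0.001, 0.0]
ft_force: [0.5, -0.3, 0.1]
width: 0.039
```

>>> play_rows(
  motion=[
    [0.25,0,0,0,0,0,45],
    [0.5,0,0,0,0,0,45],
    [0.75,0,0,0,0,0,45],
    [1,0,0,0,0,0,45],
    [1,0,0,0,0,0,45],
  ],
)

```text
time: 28.9
ee_pos: [0.6824, 0.3831, 0.2303]
eef_rot: [0.703, 0.711, -0.0, -0.001]
ft_force: [-0.2, -1.2, 0.3]
width: 0.0396
```

Run:
```python
from h import *
s=r.read_state(); print(s['time'],np.round(s['ee_pos'],3),s['ft_force'])
T=eyes.camera('top');S=eyes.camera('side')
exp=dict(narrow_pale_mid=(.47,-.15),narrow_dark_mid=(.58,-.14),wide_mid=(.54,.14),deep_mid=(.56,0))
for n,k in KIND.items():
    V=[]
    for P in (T,S):
        c=[d for d in eyes.regions_of(P,n) if np.linalg.norm(ray(P,d['xy'],.015)[:2]-exp[n])<.06]
        if c: V.append((P,c[0]['region'].astype(float)))
    if V:
        p,i=fit(V,k,exp[n],.004); c,q=np.cos(p[2]),np.sin(p[2]); print(n,len(V),'outline centre',np.round([p[0]+.04*(c-q),p[1]+.04*(c+q)],3),'yaw',round(np.degrees(p[2])%360,1),'IoU',round(i,2))
for n in ('tape_roll','tape_gun','staple_gun'): print(n,[np.round(d['xy']) for P in (T,S) for d in eyes.landmark_of(P,n)[:1]])
a=cv2.resize(T['image'][100:260,60:460],(800,320),interpolation=cv2.INTER_CUBIC); b=cv2.resize(S['image'][130:340,100:420],(400,262),interpolation=cv2.INTER_CUBIC)
c=cv2.resize(S['image'][160:264,190:350],(400,262),interpolation=cv2.INTER_CUBIC)
save(np.vstack([a,np.hstack([b,c])]),'end.png')
```

```text
28.9 [0.682 0.383 0.23 ] [-0.17567021 -1.24681296  0.29346711]
narrow_dark_mid 2 outline centre [ 0.574 -0.155] yaw 177.7 IoU 0.85
narrow_pale_mid 2 outline centre [ 0.476 -0.142] yaw 358.5 IoU 0.82
wide_mid 2 outline centre [0.538 0.141] yaw 182.6 IoU 0.84
deep_mid 1 outline centre [ 0.56  -0.003] yaw 178.5 IoU 0.96
tape_roll [array([398., 190.]), array([321., 317.])]
tape_gun [array([223., 128.]), array([306., 178.])]
staple_gun [array([224., 135.])]
```

View pics/end.png

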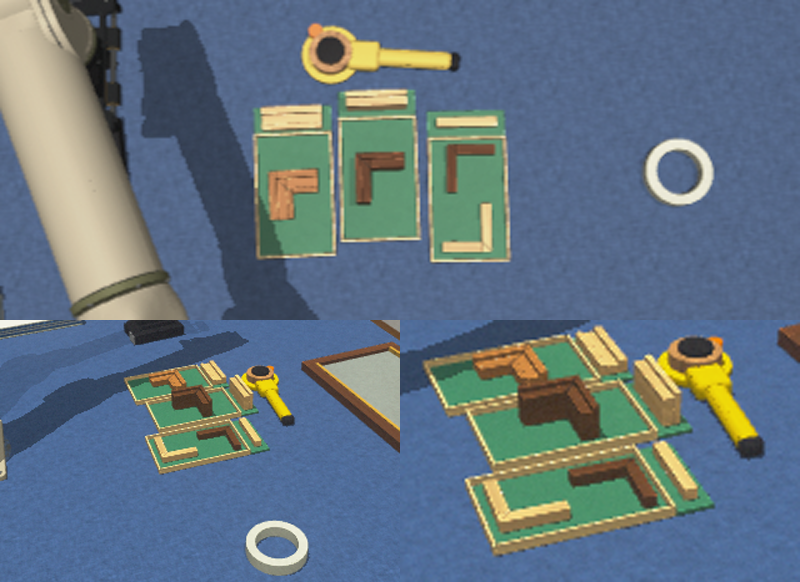

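All four corners lie flat inside their own trays. The tape roll and tape gun sit where they were, and the staple gun shows in the side view. I hand in.

```bash
python3 -c "
from h import *
print(job.close_job())"
```

```text
the job is handed in; nothing more can be done
None
```

All four corners are back in their own trays: both narrow ones in the narrow tray, the wide one in the wide tray and the deep one in the deep tray. Each was lowered until it touched the floor and then released. The robot clock stood at 28.9 s of the 115 s before the last check, and the highest force the moves reported was about 22 N.

**Last check:** The top and side pictures show every piece face up, flat, inside the lips and not on top of another. Their fitted outlines agree with the planned spots to within about 4 mm.

**Weaker parts of the check:**
- The deep corner's fit used only one of the two views.
- The tape roll and tape gun read within about 3 pixels of their first positions.
- At the end the arm hid the staple gun in the top view, so I checked it only from the side. There its mark read about 5 pixels off, but it was partly cut off. The tool stayed clear of it throughout, so I put the 5 pixels down to detection error.

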